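# Lay the rooftop tea tray

## Robot

A 7-joint arm with a two-finger parallel gripper is mounted at the origin on the work surface. World frame = base frame: x ahead of the robot, y to its left, z up, the work surface at z = 0. Lengths are in m, angles in rad, forces in N, time in s.
With the tool pointing down it reaches from about 0.35 to 0.9 m from the base axis. Payload 8.1 kg.
Tool frame: the origin (TCP) lies between the finger pads; the fingertips stand 11 mm ahead of it and the grasp point (between the pads) lies 8 mm behind it; z points along the fingers, y is the line along which they close (so a half turn about z gives the same grasp; the last joint's range is limited). The gripper opens to 92 mm and grips with 3 to 60 N. Pads are 19 mm wide; open, the fingers measure 130 mm over their backs; the gripper's body (75 mm by 190 mm) begins 47 mm behind the grasp point.
Start: joints at [-1.436, 0.434, 0.025, 1.573, -0.012, 1.134, -0.075], TCP at [0.147, 0.607, 0.238] pointing down, gripper open.
Joint ranges: [-2.62, 2.62], [-0.44, 2.09], [-1.27, 1.32], [0.08, 2.57], [-1.32, 4.46], [0.12, 2], [-2.74, 2.74]. Speed limits (rad/s): [2.22, 2.22, 3.01, 3.01, 3.14, 3.14, 3.14].

## Interface

Orientations are given as a rotation vector (axis times angle).
In Python, from cell import observe, get_image, camera_params, sign_off gives the robot as it stands.
- The arm moves only by the shell command python3 -m pendant 'ROWS' [FORCE]. ROWS is JSON, one flat list of numbers, 7 for each row, row after row: the shift along the tool's x, y, z in m, then the turn, a rotation vector about the tool's x, y, z in rad, then the finger opening in m, from 0 to 0.0918. In form: [dx, dy, dz, rx, ry, rz, jaw, dx, dy, dz, rx, ry, rz, jaw, ...]. A call has 1 to 10 rows; each row shifts and turns the commanded pose from where the row before left it, along the tool's axes as they then stand; what a row does not reach is not made up. A row lasts 1/8 s, in which the tool goes at most 62.5 mm and 10.7 degrees, less where a joint would pass 70% of its speed; a pose out of reach is approached as far as the arm can. A call is refused whole if a number of a shift passes 0.0625 or a number of a turn 0.188, either way. A call with a gripper value outside its range is refused whole. The fingers move at their own pace and stop on an object; FORCE is the grip in N (left out, the last holds). Time passes only in rows, so rows that do not move let the fingers close. It gives the time, the measured TCP pose, the force, the opening and the grip force at its end, in the units of the state.
- observe(): the state, without advancing time (a new reading comes with each control period).
- get_image(name): name is "scene" or "top" or "wrist"; returns the picture (420x560x3 uint8, red, green, blue); there is no depth.
- camera_params(name): a dict with "intrinsics" (3x3 intrinsics, pixels), "eye" and "rotation" of the camera in the world; the wrist camera has in their place "T_tool_cam" (4x4, takes a point from camera to tool coordinates, whose origin is the TCP and whose axes are the flange's). Camera axes: x right, y down, z forward; pixel columns grow to the right and rows downward; lengths in m; the calibration is good to about 2 mm. A picture is of the moment at which its call begins: read the wrist's pose just before it. camera_params takes no time and is no camera call.
- sign_off(): hands the job in; it is judged then, once.
The state is a dict: "clock": time; "joints": joint angles; "dq": joint speeds; "joint_efforts": joint torques, N m; "position": TCP position; "ee_rot": TCP orientation; "force": force on the tool from outside, world axes, zero at the start; "ft_torque": the same for the moment, N m; "width": opening from 0.0 (shut) to 1.0 (fully open); "gripper_force": force on a finger pad.
Only numpy, scipy, OpenCV 4.12 (cv2) and the standard library are available. Lean on these libraries where they do the work, as an engineer would, in place of code of your own. Each camera call takes 0.05 s, during which the arm holds its last target. There are 200 camera calls.

## Task

Lay the tea tray: set each of the three tea cups upright in the middle of the saucer of its own colour, and the aluminium kettle upright in the middle of the green trivet. Set them down without dropping or knocking them over, and leave the saucers and the trivet lying where they are on the tray. The white mortar and the blue plastic measuring cup are not part of the tea set: leave them where they stand.

Things in the scene. Friction and masses are not known exactly. Their poses are not given: they have to be found in the camera images.
- cup_white: White glazed ceramic tea cup with an ear handle, upright on the marble: 60 mm across the rim (58 mm at half height, 40 mm at the foot), 55 mm high, open and empty, 100 to 170 g. Origin: centre of the underside; z up; the handle sticks out along its own +y to 51 mm from the axis, 15 to 49 mm up. Easily gripped across its x axis below the rim.
- cup_blue: Blue glazed ceramic tea cup with an ear handle, upright on the marble: 60 mm across the rim (58 mm at half height, 40 mm at the foot), 55 mm high, open and empty, 100 to 170 g. Origin: centre of the underside; z up; the handle sticks out along its own +y to 51 mm from the axis, 15 to 49 mm up. Easily gripped across its x axis below the rim.
- cup_brown: Brown terracotta tea cup with an ear handle, upright on the marble: 60 mm across the rim (58 mm at half height, 40 mm at the foot), 55 mm high, open and empty, 100 to 170 g. Origin: centre of the underside; z up; the handle sticks out along its own +y to 51 mm from the axis, 15 to 49 mm up. Easily gripped across its x axis below the rim.
- saucer_white: White glazed ceramic saucer, loose, 106 mm across, 13 mm high, 120 g, face up on the 4 mm thick floor of a fixed steel tray (250 mm square, rim 18 mm high) that holds saucers and trivet in a two by two square, 122 mm between centres; which is where varies. Its flat well is 66 mm across, 4 mm above the origin. Origin: centre of the underside; z up.
- saucer_blue: Blue glazed ceramic saucer, loose, 106 mm across, 13 mm high, 120 g, face up on the 4 mm thick floor of a fixed steel tray (250 mm square, rim 18 mm high) that holds saucers and trivet in a two by two square, 122 mm between centres; which is where varies. Its flat well is 66 mm across, 4 mm above the origin. Origin: centre of the underside; z up.
- saucer_brown: Brown terracotta saucer, loose, 106 mm across, 13 mm high, 120 g, face up on the 4 mm thick floor of a fixed steel tray (250 mm square, rim 18 mm high) that holds saucers and trivet in a two by two square, 122 mm between centres; which is where varies. Its flat well is 66 mm across, 4 mm above the origin. Origin: centre of the underside; z up.
- kettle: Aluminium tea kettle on the marble: body 112 mm across, base 90 mm, 96 mm high to its lid knob, 320 to 520 g. A fixed bail arches over it in its x-z plane; the bail's black grip is a bar 60 mm long (x), 14 mm wide (y), 14 mm high, centred 132 mm above the origin. A stubby spout reaches 88 mm from the axis along +x, 84 mm up. Origin: centre of the underside; z up.
- trivet: Round green hard silicone trivet with black radial marks, loose, 106 mm across, 8 mm thick, lying flat on the floor of the tray beside the saucers. Origin: centre of the underside; z up; its top is 8 mm above.
- mortar: Look-alike, to be left alone: white ceramic mortar, 82 mm across, 52 mm high, no handle, its pestle standing in it up to 100 mm height and leaning towards the mortar's own +y (one piece). Origin: centre of the underside.
- measure: Look-alike, to be left alone: blue plastic measuring cup, 58 mm across, 40 mm high, straight sides and a straight flat handle along its own +y to 79 mm from the axis. Origin: centre of the underside.

How it is judged:
By the outcome, as a careful person would: the job done as asked, in the order asked, and still so for the second after the job is handed in, with the robot touching nothing.
It also fails if it takes over 112 s, if anything falls off the work surface, if the arm or the gripper's body presses on something with over 40 N, if the wrist force passes 120 N, or if a joint passes its speed limit or range.

## Working session

There is one attempt and no reset: what is moved stays moved. The work goes in short steps, Python scripts to look and compute and a shell command to move; the robot and the scene stay as the last step left them, time stands still between calls to the robot, and variables do not carry over. Pictures are saved under pics/ and viewed, at most 14 in all, crops included, and the job is handed in when it is done.

```bash
ls; mkdir -p pics; python3 - <<'E'
from cell import *
import cv2
print(observe())
for n in("top","scene"):
    im=get_image(n); cv2.imwrite(f"pics/{n}0.png",im[:,:,::-1]); print(n,camera_params(n))
print(camera_params("wrist"))
E
```

```text
pics
{'clock': 0.0, 'joints': array([-1.43559391,  0.43519852,  0.02497743,  1.57411197, -0.01156723,
        1.13396118, -0.07513957]), 'dq': array([-7.94212074e-04, -2.27623905e-03,  2.66674642e-04, -8.09187713e-05,
        1.61090896e-03, -5.71554513e-05, -1.59879954e-03]), 'joint_efforts': array([-6.06619506e-05, -6.67858243e+01,  9.84762870e-01, -3.14449954e+01,
       -6.07411587e-02,  4.31198487e-02,  1.68036845e-04]), 'position': array([0.14718141, 0.60692025, 0.23695445]), 'ee_rot': array([-3.72813656e-01, -3.11938092e+00,  2.41078514e-03]), 'force': array([ 0.30588402, -0.89376305,  0.18123103]), 'ft_torque': array([-0.02167664, -0.01415451,  0.04854514]), 'gripper_force': 0.0, 'width': 1.001953726234212}
top {'intrinsics': array([[455.90903074,   0.        , 279.68857224],
       [  0.        , 455.90903074, 207.64388931],
       [  0.        ,   0.        ,   1.        ]]), 'eye': array([0.28146454, 0.00208081, 1.32771921]), 'rotation': array([-2.11507184,  2.095374  , -0.21949105])}
scene {'intrinsics': array([[421.23969911,   0.        , 275.97083437],
       [  0.        , 421.23969911, 211.99415081],
       [  0.        ,   0.        ,   1.        ]]), 'eye': array([ 1.05804776, -0.63912474,  0.83288241]), 'rotation': array([-2.22733863, -0.81711207,  0.31481124])}
{'intrinsics': array([[294.37383049,   0.        , 279.92953968],
       [  0.        , 294.37383049, 210.61399383],
       [  0.        ,   0.        ,   1.        ]]), 'T_tool_cam': array([[ 1.11441199e-03, -9.60484074e-01, -2.78332717e-01,
         7.44567677e-02],
       [ 9.99998687e-01,  1.39787240e-03, -8.19967031e-04,
         3.81961333e-04],
       [ 1.17663890e-03, -2.78331437e-01,  9.60484371e-01,
        -1.47346345e-01],
       [ 0.00000000e+00,  0.00000000e+00,  0.00000000e+00,
         1.00000000e+00]])}
```

View pics/top0.png

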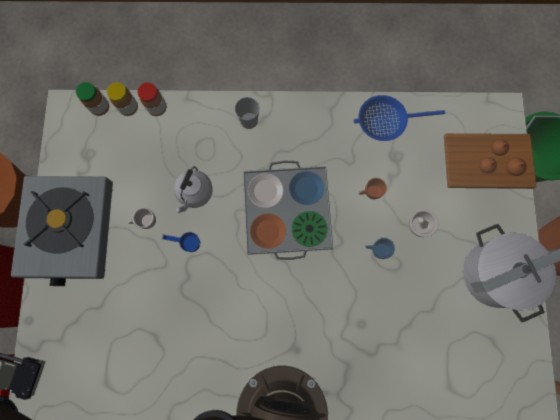

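View pics/scene0.png

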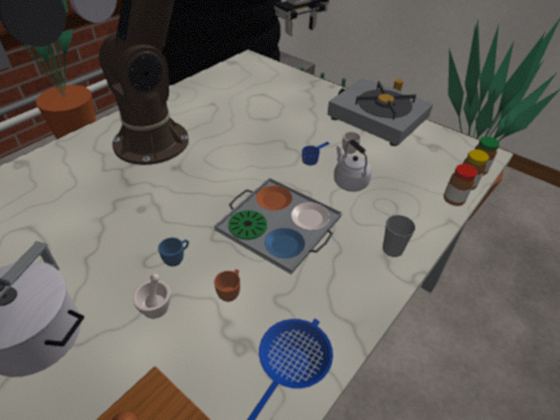

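The top view shows the tray near (288,210): saucers white (265,190), blue (307,187), brown (268,231) and the trivet (310,229). The white cup is at (145,218), the kettle (193,188), the brown cup (376,188) and the blue cup (384,248). I'll enlarge it for closer readings.

```bash
cat > h.py <<'E'
import numpy as np, cv2
from scipy.spatial.transform import Rotation as R
from cell import *
def cam(n):
    p=camera_params(n); K=p["intrinsics"]
    if n=="wrist":
        o=observe(); T=p["T_tool_cam"]; Rt=R.from_rotvec(o["ee_rot"]).as_matrix()
        return K,Rt@T[:3,:3],o["position"]+Rt@T[:3,3]
    return K,R.from_rotvec(p["rotation"]).as_matrix(),p["eye"]
def px2w(c,u,v,z):
    K,Rm,e=c; d=Rm@np.linalg.solve(K,[u,v,1.]); return e+d*(z-e[2])/d[2]
def w2px(c,X):
    K,Rm,e=c; q=K@(Rm.T@(np.asarray(X)-e)); return q[:2]/q[2]
def crop(src,dst,x0,y0,w,h,s):
    cv2.imwrite(dst,cv2.resize(cv2.imread(src)[y0:y0+h,x0:x0+w],None,fx=s,fy=s,interpolation=cv2.INTER_CUBIC))
E
python3 - <<'E'
from h import *
crop("pics/top0.png","pics/c1.png",120,160,133,100,6)
crop("pics/top0.png","pics/c2.png",240,160,160,110,5)
c=cam("top"); print(c[1])
E
```

```text
[[ 0.00996728 -0.97705237  0.21276589]
 [-0.99993422 -0.00853111  0.00766703]
 [-0.00567596 -0.21282831 -0.97707313]]
```

View pics/c1.png

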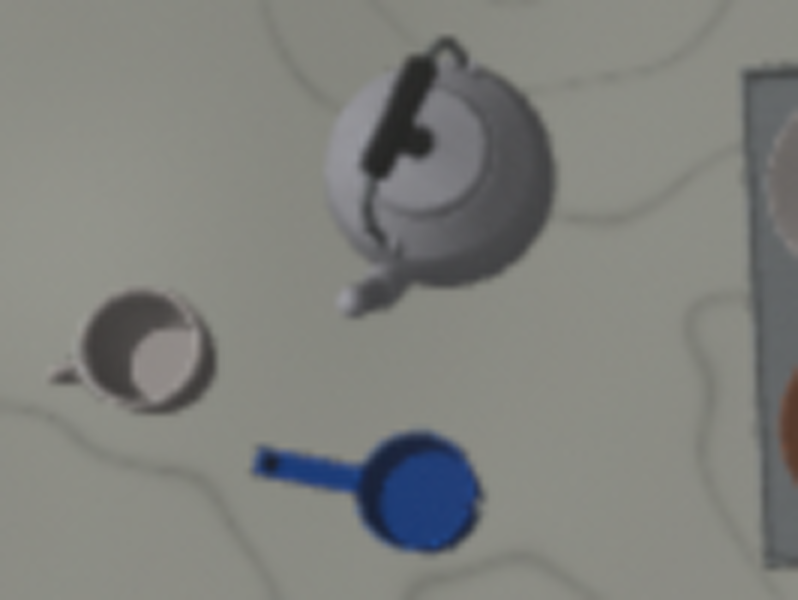

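View pics/c2.png

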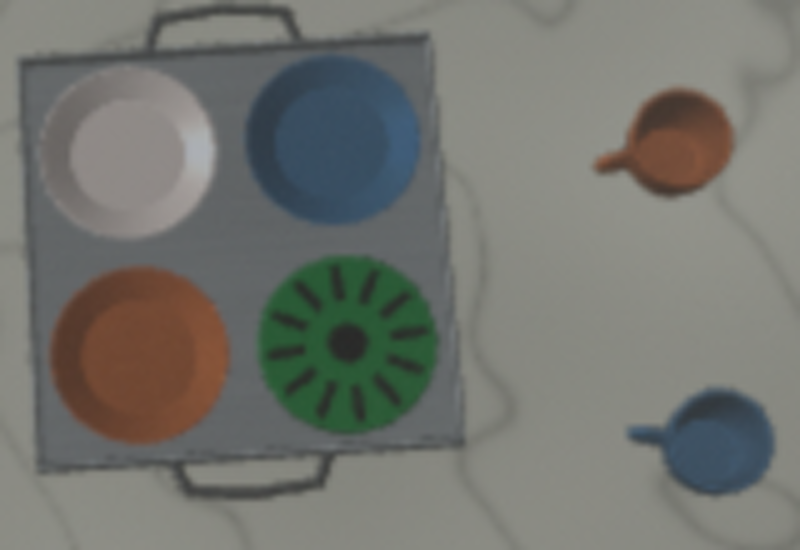

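```bash
python3 - <<'E'
from h import *
c=cam("top")
A=lambda x,y,z:px2w(c,120+x/6-.4,160+y/6-.4,z)[:2]
B=lambda x,y,z:px2w(c,240+x/5-.4,160+y/5-.4,z)[:2]
def p(n,a,b=None):
    s=f"{n} {a.round(4)}"
    if b is not None: s+=f" dir {np.degrees(np.arctan2(*(b-a)[::-1])):.0f} len {np.linalg.norm(b-a):.3f}"
    print(s)
p("white",A(142,349,.055),A(52,377,.04))
p("brown",B(682,139,.055),B(596,165,.04))
p("blue",B(720,440,.055),B(628,433,.04))
for n,x,y,z in(("sw",128,152,.017),("sb",333,140,.017),("sbr",140,355,.017),("triv",348,343,.012)):p(n,B(x,y,z))
k=(A(422,58,.139)+A(374,172,.139))/2
p("kettle grip",k,A(350,303,.082)); p("grip dir",A(422,58,.139),A(374,172,.139)); p("knob",A(418,138,.096)); p("body?",A(440,175,.05))
p("mortar",px2w(c,423,224,.05)[:2]);p("measure",A(420,490,.04))
o=observe();print(R.from_rotvec(o["ee_rot"]).as_matrix().round(3))
E
```

```text
white [0.5257 0.4003] dir 103 len 0.048
brown [ 0.6207 -0.2648] dir 104 len 0.049
blue [ 0.4467 -0.28  ] dir 84 len 0.049
sw [0.6201 0.0559]
sb [ 0.6285 -0.0658]
sbr [0.4982 0.0469]
triv [ 0.5072 -0.0745]
kettle grip [0.6183 0.2662] dir 158 len 0.081
grip dir [0.6451 0.2567] dir 161 len 0.057
knob [0.6193 0.2658]
body? [0.6135 0.264 ]
mortar [ 0.5157 -0.3955]
measure [0.4616 0.2678]
[[-0.972  0.236 -0.   ]
 [ 0.236  0.972 -0.001]
 [-0.    -0.001 -1.   ]]
```

```bash
cat >> h.py <<'E'
def go(x,y,z,yaw=None):
    "shift in present tool axes to the target; then turn about tool z to bring tool y to yaw (deg, mod 180)"
    o=observe(); M=R.from_rotvec(o["ee_rot"]).as_matrix()
    cur=np.degrees(np.arctan2(M[1,1],M[0,1]))
    print("t",round(o["clock"],2),"pos",o["position"].round(4),"yaw %.1f"%cur,"w %.3f"%(o["width"]*.0918),"gf",round(o["gripper_force"],1),"F",o["force"].round(1),"tilt",M[:2,2].round(4))
    print("shift",(M.T@(np.array([x,y,z])-o["position"])).round(4))
    if yaw is not None: print("rz %.3f"%-np.radians((yaw-cur+90)%180-90))
E
python3 -c "
from h import *
go(.526,.40,.20,13)"
```

```text
t 0.1 pos [0.1471 0.607  0.237 ] yaw 76.4 w 0.092 gf 0.0 F [-0.4 -0.7 -0.2] tilt [-0.0002 -0.0013]
shift [-0.4169 -0.1119  0.0373]
rz 1.106
```

```bash
python3 -m pendant '[-0.052,-0.014,0,0,0,0,0.09,-0.052,-0.014,0,0,0,0,0.09,-0.052,-0.014,0,0,0,0,0.09,-0.052,-0.014,0,0,0,0,0.09,-0.052,-0.014,0,0,0,0,0.09,-0.052,-0.014,0,0,0,0,0.09,-0.052,-0.014,0,0,0,0,0.09,-0.052,-0.014,0,0,0,0,0.09,0,0,0,0,0,0.18,0.09,0,0,0,0,0,0.18,0.09]'; python3 -m pendant '[0,0,0,0,0,0.18,0.09,0,0,0.01,0,0,0.18,0.09,0,0,0.01,0,0,0.18,0.09,0,0,0.01,0,0,0.18,0.09,0,0,0.007,0,0,0.026,0.09,0,0,0,0,0,0,0.09]'
python3 - <<'E'
from h import *
go(.526,.40,.20,13)
c=cam("wrist"); im=get_image("wrist"); cv2.imwrite("pics/w1.png",im[:,:,::-1])
print(w2px(c,[.5257,.4003,.055]))
E
```

```text
clock: 1.35
position: [0.5259, 0.3995, 0.2371]
ee_rot: [-0.937, -2.998, 0.001]
force: [-0.2, 0.7, -0.3]
width: 0.982
gripper_force: 0.0
clock: 2.1
position: [0.5247, 0.4004, 0.2]
ee_rot: [-1.951, -2.462, 0.002]
force: [0.6, 0.7, 0.4]
width: 0.98
gripper_force: 0.0
t 2.1 pos [0.5247 0.4004 0.2   ] yaw 13.2 w 0.090 gf 0.0 F [0.6 0.7 0.4] tilt [-0.001 -0.001]
shift [-0.0007  0.0012  0.    ]
rz 0.003
[280.35320334 201.51784978]
```

View pics/w1.png

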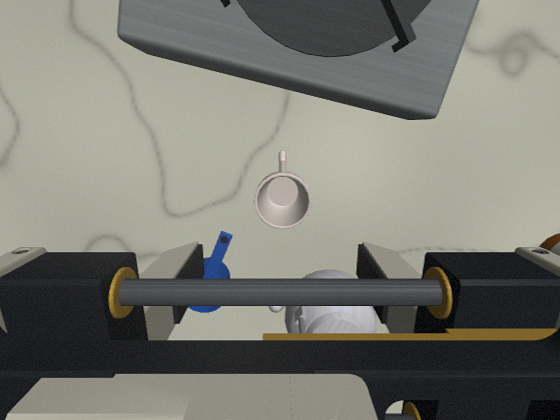

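The wrist view shows the white cup's rim centred at about (282,200), with its handle straight up along tool +x. That is within 2 mm of the prediction, so I'll descend and grasp.

```bash
python3 -m pendant '[0.001,0.002,0.04,0,0,0,0.09,0,0,0.05,0,0,0,0.09,0,0,0.045,0,0,0,0.09,0,0,0.025,0,0,0,0.09,0,0,0.013,0,0,0,0.09,0,0,0,0,0,0,0.09,0,0,0,0,0,0,0.04,0,0,0,0,0,0,0.04,0,0,0,0,0,0,0.04,0,0,0,0,0,0,0.04]' 18; python3 -m pendant '[0,0,0,0,0,0,0.04,0,0,0,0,0,0,0.04]'; python3 -c "
from h import *
go(.62,.056,.15)"
```

```text
clock: 3.4
position: [0.527, 0.4022, 0.0282]
ee_rot: [-1.955, -2.459, -0.001]
force: [-1.2, -0.3, 3.1]
width: 0.63
gripper_force: 18.0
clock: 3.65
position: [0.527, 0.4022, 0.0282]
ee_rot: [-1.956, -2.459, -0.001]
force: [-1.8, -1.5, 5.7]
width: 0.63
gripper_force: 18.0
t 3.65 pos [0.527  0.4022 0.0282] yaw 13.0 w 0.058 gf 18.0 F [-1.8 -1.5  5.7] tilt [0.0003 0.0005]
shift [-0.3582  0.0128 -0.1219]
```

```bash
python3 -m pendant '[0,0,-0.03,0,0,0,0.04,0,0,-0.06,0,0,0,0.04,0,0,-0.06,0,0,0,0.04,0,0,-0.06,0,0,0,0.04,-0.03,0.001,0,0,0,0,0.04,-0.05,0.002,0,0,0,0,0.04,-0.055,0.002,0,0,0,0,0.04,-0.055,0.002,0,0,0,0,0.04,-0.055,0.002,0,0,0,0,0.04,-0.05,0.002,0,0,0,0,0.04]'; python3 -c "
from h import *
go(.62,.056,.15)"
```

```text
clock: 4.9
position: [0.604, 0.1148, 0.2375]
ee_rot: [-1.956, -2.458, 0.001]
force: [-0.5, 0.3, -0.5]
width: 0.631
gripper_force: 18.0
t 4.9 pos [0.604  0.1148 0.2375] yaw 13.0 w 0.058 gf 18.0 F [-0.5  0.3 -0.5] tilt [-0.0003 -0.0003]
shift [-0.0608  0.0024  0.0875]
```

```bash
python3 -m pendant '[-0.04,0.002,0,0,0,0,0.04,-0.021,0,0.03,0,0,0,0.04,0,0,0.06,0,0,0,0.04,0,0,0,0,0,0,0.04,0,0,0,0,0,0,0.04]'; python3 - <<'E'
from h import *
go(.62,.056,.035)
c=cam("wrist"); im=get_image("wrist"); cv2.imwrite("pics/w2.png",im[:,:,::-1])
print(w2px(c,[.6201,.0559,.017]))
for a in (0,90,180,270): print(a,w2px(c,[.6201+.053*np.cos(np.radians(a+13)),.0559+.053*np.sin(np.radians(a+13)),.017]))
E
```

```text
clock: 5.52
position: [0.6203, 0.0584, 0.1492]
ee_rot: [1.955, 2.459, 0.001]
force: [0.7, -0.2, -0.8]
width: 0.628
gripper_force: 18.0
t 5.53 pos [0.6203 0.0584 0.1492] yaw 13.0 w 0.058 gf 18.0 F [ 0.7 -0.2 -0.8] tilt [0.001  0.0001]
shift [-0.0022 -0.001   0.1142]
[278.27809094 206.87410432]
0 [332.05230788 206.96046488]
90 [278.28189813 152.2619241 ]
180 [224.49688584 206.78773253]
270 [278.27465406 256.17428413]
```

View pics/w2.png

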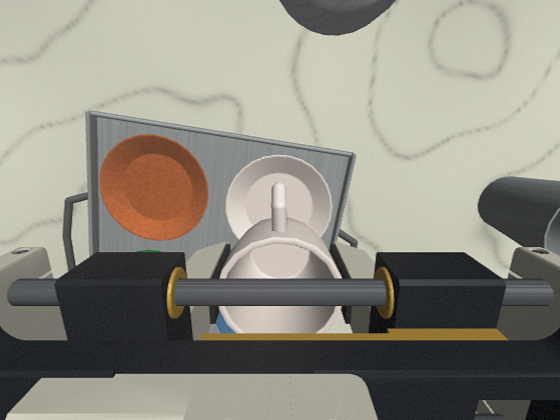

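```bash
python3 - <<'E'
from h import *
p=camera_params("wrist");K=p["intrinsics"];T=np.linalg.inv(p["T_tool_cam"])
for n,X in(("rim+x",[.030,0,-.027]),("rim-x",[-.030,0,-.027]),("handle top",[.051,0,-.015]),("rim+y",[0,.03,-.027])):
    for d in(0,.003):
        q=K@(T@[X[0]+d,X[1],X[2],1])[:3]; print(n,d,q[:2]/q[2])
E
```

```text
rim+x 0 [278.00204868 233.10897864]
rim+x 0.003 [277.99707919 226.60004692]
rim-x 0 [278.08935848 347.46548119]
rim-x 0.003 [278.08547585 342.38008441]
handle top 0 [278.16529906 180.43622605]
handle top 0.003 [278.16157046 173.87134178]
rim+y 0 [342.712741   293.90444645]
rim+y 0.003 [343.1081396  288.17262917]
```

The saucer spans (226..331, top 155), within about 2 mm of the prediction. The cup is centred in the hand with its handle straight up. I'll lower it gently.

```bash
python3 -m pendant '[-0.003,-0.001,0.03,0,0,0,0.04,0,0,0.04,0,0,0,0.04,0,0,0.025,0,0,0,0.04,0,0,0.01,0,0,0,0.04,0,0,0.004,0,0,0,0.04,0,0,0.002,0,0,0,0.04,0,0,0.001,0,0,0,0.04,0,0,0,0,0,0,0.04]'; python3 -c "
from h import *
go(.6202,.0554,.0362)"
```

```text
clock: 6.58
position: [0.6196, 0.0549, 0.0362]
ee_rot: [1.955, 2.458, 0.001]
force: [-0.1, -0.3, -0.7]
width: 0.631
gripper_force: 18.0
t 6.58 pos [0.6196 0.0549 0.0362] yaw 13.0 w 0.058 gf 18.0 F [-0.1 -0.3 -0.7] tilt [0.0007 0.0002]
shift [0.0003 0.0007 0.    ]
```

```bash
python3 -m pendant '[0,0,0.001,0,0,0,0.04,0,0,0,0,0,0,0.04]';python3 -m pendant '[0,0,0.001,0,0,0,0.04,0,0,0,0,0,0,0.04]'
```

```text
clock: 6.82
position: [0.6197, 0.0549, 0.0361]
ee_rot: [1.956, 2.458, 0.002]
force: [-4.1, 0.7, 12.1]
width: 0.629
gripper_force: 18.0
clock: 7.08
position: [0.6197, 0.0549, 0.036]
ee_rot: [1.956, 2.458, 0.003]
force: [-8.0, 0.5, 20.3]
width: 0.631
gripper_force: 18.0
```

Contact. I'll relax the press, open and rise.

```bash
python3 -m pendant '[0,0,-0.0015,0,0,0,0.055,0,0,0,0,0,0,0.06,0,0,0,0,0,0,0.066,0,0,0,0,0,0,0.074,0,0,0,0,0,0,0.08,0,0,-0.02,0,0,0,0.08,0,0,-0.05,0,0,0,0.08,0,0,-0.05,0,0,0,0.08,0,0,0,0,0,0,0.08]'; python3 - <<'E'
from h import *
go(.4467,-.28,.2,-6)
im=get_image("top"); cv2.imwrite("pics/t1.png",im[:,:,::-1])
E
```

```text
clock: 8.2
position: [0.6222, 0.0547, 0.1609]
ee_rot: [1.953, 2.454, 0.01]
force: [0.0, 0.4, -0.0]
width: 0.875
gripper_force: 0.0
t 8.2 pos [0.6222 0.0547 0.1609] yaw 13.0 w 0.080 gf 0.0 F [ 0.   0.4 -0. ] tilt [0.0087 0.0015]
shift [-0.2867 -0.2459 -0.0412]
rz 0.331
```

```bash
python3 -m pendant '[-0.036,-0.031,-0.01,0,0,0,0.09,-0.036,-0.031,-0.01,0,0,0,0.09,-0.036,-0.031,-0.01,0,0,0,0.09,-0.036,-0.031,-0.01,0,0,0,0.09,-0.036,-0.031,0,0,0,0,0.09,-0.036,-0.031,0,0,0,0,0.09,-0.036,-0.031,0,0,0,0,0.09,-0.035,-0.029,0,0,0,0,0.09,0,0,0,0,0,0.166,0.09,0,0,0,0,0,0.165,0.09]'; python3 -m pendant '[0,0,0,0,0,0,0.09]'; python3 - <<'E'
from h import *
go(.4467,-.28,.2,-6)
c=cam("wrist"); im=get_image("wrist"); cv2.imwrite("pics/w3.png",im[:,:,::-1])
print(w2px(c,[.4467,-.28,.055]))
a=cv2.resize(cv2.imread("pics/t1.png")[160:270,240:400],None,fx=2.5,fy=2.5,interpolation=cv2.INTER_CUBIC)
b=cv2.resize(cv2.imread("pics/w3.png")[110:290,160:400],None,fx=1.6,fy=1.6)
cv2.imwrite("pics/m3.png",np.hstack([a[:275],cv2.copyMakeBorder(b,0,max(0,275-b.shape[0]),0,0,cv2.BORDER_CONSTANT)[:275]]))
E
```

```text
clock: 9.5
position: [0.443, -0.2806, 0.1947]
ee_rot: [-2.341, -2.093, 0.001]
force: [0.9, 0.2, -0.6]
width: 0.981
gripper_force: 0.0
clock: 9.62
position: [0.4436, -0.2798, 0.1946]
ee_rot: [-2.332, -2.103, 0.001]
force: [-0.2, -0.3, 0.5]
width: 0.978
gripper_force: 0.0
t 9.62 pos [ 0.4436 -0.2798  0.1946] yaw -5.9 w 0.090 gf 0.0 F [-0.2 -0.3  0.5] tilt [-0.0015  0.0005]
shift [ 0.0001  0.0031 -0.0054]
rz 0.001
[282.46592825 202.81213053]
```

View pics/m3.png

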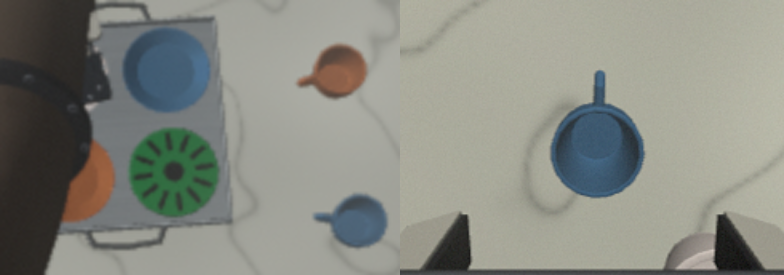

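The blue cup's rim is at about (283.4,203.5) in the wrist view with the handle straight up, 1 mm off the prediction. The mortar is well clear, so I'll grasp.

```bash
python3 -m pendant '[0,0.004,0.04,0,0,0,0.09,0,0,0.05,0,0,0,0.09,0,0,0.04,0,0,0,0.09,0,0,0.025,0,0,0,0.09,0,0,0.011,0,0,0,0.09,0,0,0,0,0,0,0.09,0,0,0,0,0,0,0.04,0,0,0,0,0,0,0.04,0,0,0,0,0,0,0.04,0,0,0,0,0,0,0.04]' 18; python3 -m pendant '[0,0,0,0,0,0,0.04,0,0,-0.03,0,0,0,0.04,0,0,-0.05,0,0,0,0.04,0,0,-0.05,0,0,0,0.04,0,0,0,0,0,0,0.04]'; python3 -c "
from h import *
go(.6288,-.0665,.16)"
```

```text
clock: 10.92
position: [0.4482, -0.2805, 0.0295]
ee_rot: [2.334, 2.103, 0.0]
force: [-1.3, -0.9, 3.1]
width: 0.629
gripper_force: 18.0
clock: 11.55
position: [0.4501, -0.2817, 0.1624]
ee_rot: [2.33, 2.099, 0.005]
force: [-0.0, 1.4, -1.0]
width: 0.635
gripper_force: 18.0
t 11.55 pos [ 0.4501 -0.2817  0.1624] yaw -6.0 w 0.058 gf 18.0 F [-0.   1.4 -1. ] tilt [ 0.006  -0.0023]
shift [0.2326 0.1554 0.003 ]
```

```bash
python3 -m pendant '[0.02,0.013,0,0,0,0,0.04,0.035,0.024,0,0,0,0,0.04,0.045,0.03,0,0,0,0,0.04,0.045,0.03,0,0,0,0,0.04,0.045,0.03,0,0,0,0,0.04,0.033,0.022,0,0,0,0,0.04,0.01,0.006,0,0,0,0,0.04,0,0,0,0,0,0,0.04,0,0,0,0,0,0,0.04]'; python3 - <<'E'
from h import *
go(.6288,-.0665,.0375)
c=cam("wrist"); im=get_image("wrist"); cv2.imwrite("pics/w4.png",im[:,:,::-1])
S=np.array([.6285,-.0658,.017])
print(w2px(c,S))
M=R.from_rotvec(observe()["ee_rot"]).as_matrix()
for d in ([1,0,0],[0,1,0],[0,-1,0]): print(d,w2px(c,S+M@np.array(d)*.053))
crop("pics/w4.png","pics/w4c.png",160,100,240,200,3)
E
```

```text
clock: 12.68
position: [0.6254, -0.0667, 0.1589]
ee_rot: [-2.336, -2.1, 0.002]
force: [-0.2, -0.7, -0.6]
width: 0.629
gripper_force: 18.0
t 12.68 pos [ 0.6254 -0.0667  0.1589] yaw -6.1 w 0.058 gf 18.0 F [-0.2 -0.7 -0.6] tilt [-0.001  -0.0007]
shift [0.0007 0.0034 0.1214]
[282.24993581 200.98495604]
[1, 0, 0] [282.44449504 147.66517148]
[0, 1, 0] [334.53900997 201.0678085 ]
[0, -1, 0] [229.97531604 200.90212649]
```

View pics/w4c.png

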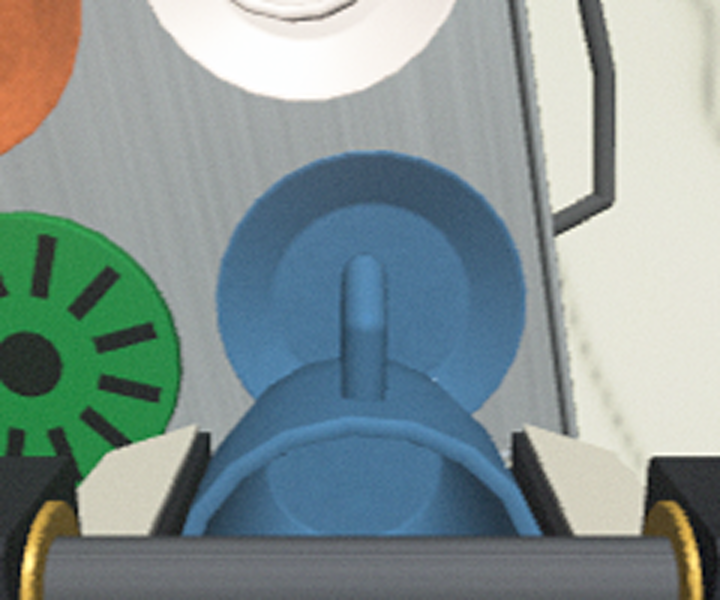

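The blue saucer spans (232..335, top 150), about 1 mm off the prediction. The cup is held straight.

```bash
python3 -m pendant '[0.001,0.004,0.03,0,0,0,0.04,0,0,0.045,0,0,0,0.04,0,0,0.028,0,0,0,0.04,0,0,0.01,0,0,0,0.04,0,0,0.005,0,0,0,0.04,0,0,0.002,0,0,0,0.04,0,0,0.001,0,0,0,0.04,0,0,0.0006,0,0,0,0.04,0,0,0,0,0,0,0.04]'; python3 -c "
from h import *
go(.6297,-.0660,.0375)"
```

```text
clock: 13.85
position: [0.6308, -0.0642, 0.0379]
ee_rot: [2.334, 2.103, 0.001]
force: [-0.1, 0.3, -1.1]
width: 0.629
gripper_force: 18.0
t 13.85 pos [ 0.6308 -0.0642  0.0379] yaw -6.0 w 0.058 gf 18.0 F [-0.1  0.3 -1.1] tilt [0.0005 0.0001]
shift [-0.0019 -0.0009  0.0004]
```

```bash
python3 -m pendant '[-0.002,-0.001,0,0,0,0,0.04,0,0,0.001,0,0,0,0.04,0,0,0,0,0,0,0.04]';python3 -m pendant '[0,0,0.0008,0,0,0,0.04,0,0,0,0,0,0,0.04]'
```

```text
clock: 14.22
position: [0.6294, -0.0665, 0.0375]
ee_rot: [-2.334, -2.102, -0.001]
force: [-3.5, 0.4, 8.5]
width: 0.632
gripper_force: 18.0
clock: 14.48
position: [0.6294, -0.0666, 0.0374]
ee_rot: [-2.334, -2.102, -0.001]
force: [-6.6, 0.9, 16.3]
width: 0.629
gripper_force: 18.0
```

```bash
python3 -m pendant '[0,0,-0.0012,0,0,0,0.055,0,0,0,0,0,0,0.06,0,0,0,0,0,0,0.066,0,0,0,0,0,0,0.074,0,0,0,0,0,0,0.08,0,0,-0.02,0,0,0,0.08,0,0,-0.05,0,0,0,0.08,0,0,-0.05,0,0,0,0.08,0,0,0,0,0,0,0.08]'; python3 - <<'E'
from h import *
go(.6215,-.2645,.19,14)
E
```

```text
clock: 15.6
position: [0.6322, -0.0672, 0.1627]
ee_rot: [2.33, 2.098, 0.01]
force: [0.0, -0.1, -0.8]
width: 0.871
gripper_force: 0.0
t 15.6 pos [ 0.6322 -0.0672  0.1627] yaw -6.0 w 0.080 gf 0.0 F [ 0.  -0.1 -0.8] tilt [ 0.0086 -0.0003]
shift [-0.1974  0.0102 -0.0273]
rz -0.349
```

```bash
python3 -m pendant '[-0.04,0.002,-0.01,0,0,0,0.09,-0.05,0.002,-0.01,0,0,0,0.09,-0.05,0.002,-0.008,0,0,0,0.09,-0.04,0.001,0,0,0,0,0.09,-0.018,0,0,0,0,0,0.09,0,0,0,0,0,-0.175,0.09,0,0,0,0,0,-0.174,0.09,0,0,0,0,0,0,0.09,0,0,0,0,0,0,0.09]'; python3 - <<'E'
from h import *
go(.6207,-.2648,.2,14)
c=cam("wrist"); im=get_image("wrist"); cv2.imwrite("pics/w5.png",im[:,:,::-1])
print(w2px(c,[.6207,-.2648,.055]))
crop("pics/w5.png","pics/w5c.png",160,40,240,250,2)
E
```

```text
clock: 16.73
position: [0.6159, -0.2631, 0.1849]
ee_rot: [-1.937, -2.473, -0.001]
force: [0.0, -0.0, -0.4]
width: 0.977
gripper_force: 0.0
t 16.73 pos [ 0.6159 -0.2631  0.1849] yaw 13.9 w 0.090 gf 0.0 F [ 0.  -0.  -0.4] tilt [-0.0002  0.0006]
shift [-0.0028  0.0042 -0.0151]
rz -0.002
[283.51698345 208.06613994]
```

View pics/w5c.png

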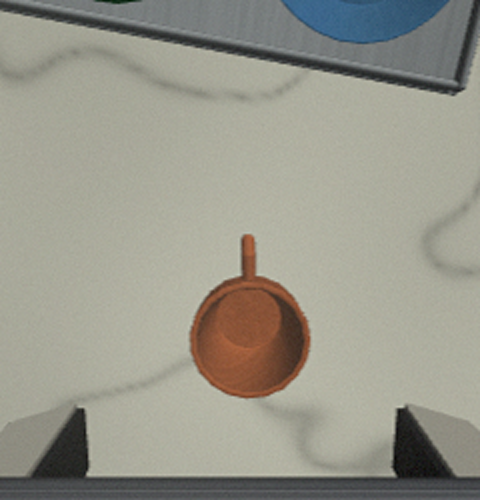

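The brown cup's rim is centred at (285,208) with the handle straight up, +1.5 mm in tool y from the prediction. Grasping.

```bash
python3 -m pendant '[-0.003,0.0055,0.035,0,0,0,0.09,0,0,0.05,0,0,0,0.09,0,0,0.04,0,0,0,0.09,0,0,0.02,0,0,0,0.09,0,0,0.011,0,0,0,0.09,0,0,0,0,0,0,0.09,0,0,0,0,0,0,0.04,0,0,0,0,0,0,0.04,0,0,0,0,0,0,0.04,0,0,0,0,0,0,0.04]' 18; python3 -c "
from h import *
go(.4990,.0465,.2)"
```

```text
clock: 18.02
position: [0.622, -0.2656, 0.0294]
ee_rot: [1.933, 2.476, 0.0]
force: [-0.2, 0.9, 2.1]
width: 0.636
gripper_force: 18.0
t 18.02 pos [ 0.622  -0.2656  0.0294] yaw 14.0 w 0.058 gf 18.0 F [-0.2  0.9  2.1] tilt [ 0.0004 -0.0001]
shift [ 0.3325 -0.0436 -0.1707]
```

```bash
python3 -m pendant '[0,0,0,0,0,0,0.04,0,0,-0.03,0,0,0,0.04,0,0,-0.05,0,0,0,0.04,0,0,-0.05,0,0,0,0.04,0.02,-0.002,0,0,0,0,0.04,0.04,-0.005,0,0,0,0,0.04,0.05,-0.007,0,0,0,0,0.04,0.05,-0.007,0,0,0,0,0.04,0.05,-0.007,0,0,0,0,0.04,0.05,-0.007,0,0,0,0,0.04]';python3 -m pendant '[0.045,-0.006,0,0,0,0,0.04,0.023,-0.003,0,0,0,0,0.04,0.005,0,0,0,0,0,0.04,0,0,0,0,0,0,0.04,0,0,0,0,0,0,0.04]'; python3 - <<'E'
from h import *
go(.4990,.0465,.0374)
c=cam("wrist"); im=get_image("wrist"); cv2.imwrite("pics/w6.png",im[:,:,::-1])
S=np.array([.4982,.0469,.017])
print(w2px(c,S))
M=R.from_rotvec(observe()["ee_rot"]).as_matrix()
for d in ([1,0,0],[0,1,0],[0,-1,0]): print(d,w2px(c,S+M@np.array(d)*.053))
crop("pics/w6.png","pics/w6c.png",160,100,240,200,3)
E
```

```text
clock: 19.27
position: [0.5239, -0.0201, 0.1588]
ee_rot: [-1.933, -2.476, -0.0]
force: [0.7, 0.8, -1.3]
width: 0.632
gripper_force: 18.0
clock: 19.9
position: [0.4989, 0.0456, 0.1591]
ee_rot: [1.935, 2.474, -0.0]
force: [-0.6, -0.6, -1.0]
width: 0.63
gripper_force: 18.0
t 19.9 pos [0.4989 0.0456 0.1591] yaw 13.9 w 0.058 gf 18.0 F [-0.6 -0.6 -1. ] tilt [ 0.0004 -0.0005]
shift [0.001  0.0003 0.1217]
[278.88404863 200.56173915]
[1, 0, 0] [278.89665594 147.22964385]
[0, 1, 0] [331.16118462 200.6377696 ]
[0, -1, 0] [226.61993639 200.48572764]
```

View pics/w6c.png

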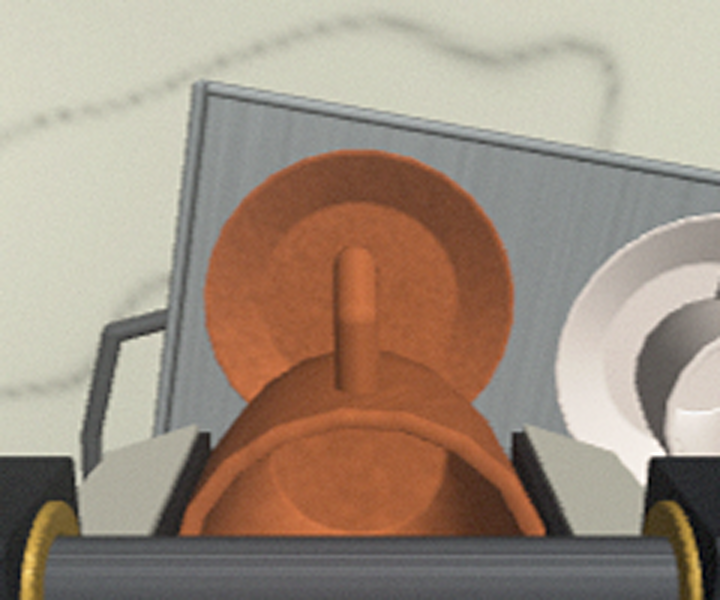

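The brown saucer spans (228..331, top 150), in place, and the cup is held straight. Lowering.

```bash
python3 -m pendant '[0.001,0,0.03,0,0,0,0.04,0,0,0.045,0,0,0,0.04,0,0,0.028,0,0,0,0.04,0,0,0.01,0,0,0,0.04,0,0,0.005,0,0,0,0.04,0,0,0.0025,0,0,0,0.04,0,0,0.001,0,0,0,0.04,0,0,0,0,0,0,0.04,0,0,0,0,0,0,0.04]'; python3 -c "
from h import *
go(.4988,.0465,.0374)"
```

```text
clock: 21.08
position: [0.4984, 0.048, 0.0379]
ee_rot: [1.933, 2.476, 0.001]
force: [-0.7, -0.6, -1.8]
width: 0.627
gripper_force: 18.0
t 21.07 pos [0.4984 0.048  0.0379] yaw 14.0 w 0.058 gf 18.0 F [-0.7 -0.6 -1.8] tilt [0.0006 0.0002]
shift [-0.0016 -0.      0.0005]
```

```bash
python3 -m pendant '[-0.0015,0,0,0,0,0,0.04,0,0,0.001,0,0,0,0.04,0,0,0,0,0,0,0.04]';python3 -m pendant '[0,0,0.0008,0,0,0,0.04,0,0,0,0,0,0,0.04]'
```

```text
clock: 21.45
position: [0.4988, 0.0463, 0.0372]
ee_rot: [1.934, 2.476, 0.001]
force: [-3.4, -0.8, 10.8]
width: 0.631
gripper_force: 18.0
clock: 21.7
position: [0.4983, 0.0461, 0.0368]
ee_rot: [-1.934, -2.475, -0.001]
force: [-5.5, -0.5, 20.0]
width: 0.631
gripper_force: 18.0
```

```bash
python3 -m pendant '[0,0,-0.0012,0,0,0,0.055,0,0,0,0,0,0,0.06,0,0,0,0,0,0,0.066,0,0,0,0,0,0,0.074,0,0,0,0,0,0,0.08,0,0,-0.02,0,0,0,0.08,0,0,-0.05,0,0,0,0.08,0,0,-0.06,0,0,0,0.08,0,0,-0.06,0,0,0,0.08,0,0,-0.04,0,0,0,0.08]'; python3 - <<'E'
from h import *
go(.6183,.2662,.28,70)
E
```

```text
clock: 22.95
position: [0.499, 0.0463, 0.2698]
ee_rot: [1.933, 2.475, 0.004]
force: [0.8, 0.4, 0.1]
width: 0.87
gripper_force: 0.0
t 22.95 pos [0.499  0.0463 0.2698] yaw 14.0 w 0.080 gf 0.0 F [0.8 0.4 0.1] tilt [0.0026 0.0009]
shift [ 0.1844  0.169  -0.0097]
rz -0.977
```

```bash
python3 -m pendant '[0.037,0.034,-0.01,0,0,0,0.06,0.037,0.034,0,0,0,0,0.06,0.037,0.034,0,0,0,0,0.06,0.037,0.034,0,0,0,0,0.06,0.036,0.033,0,0,0,0,0.06,0,0,0,0,0,-0.165,0.06,0,0,0,0,0,-0.165,0.06,0,0,0,0,0,-0.165,0.06,0,0,0,0,0,-0.165,0.06,0,0,0,0,0,-0.165,0.06]';python3 -m pendant '[0,0,0,0,0,-0.153,0.06,0,0,0,0,0,0,0.06,0,0,0,0,0,0,0.06]'; python3 - <<'E'
from h import *
go(.6183,.2662,.28,70)
c=cam("wrist"); im=get_image("wrist"); cv2.imwrite("pics/w7.png",im[:,:,::-1])
u=np.array([np.cos(np.radians(160)),np.sin(np.radians(160)),0])
for s in(-.03,0,.03): print(w2px(c,np.array([.6183,.2662,.139])+s*u))
o=observe()
p=camera_params("wrist");K=p["intrinsics"];T=np.linalg.inv(p["T_tool_cam"])
crop("pics/w7.png","pics/w7c.png",160,90,240,200,3)
E
```

```text
clock: 24.2
position: [0.6178, 0.2659, 0.2766]
ee_rot: [-0.77, -3.045, 0.001]
force: [-0.1, 0.3, -0.3]
width: 0.655
gripper_force: 0.0
clock: 24.58
position: [0.6179, 0.2659, 0.2768]
ee_rot: [-0.549, -3.093, 0.0]
force: [0.2, 0.3, -1.2]
width: 0.654
gripper_force: 0.0
t 24.57 pos [0.6179 0.2659 0.2768] yaw 69.9 w 0.060 gf 0.0 F [ 0.2  0.3 -1.2] tilt [-0.0002 -0.    ]
shift [-0.0003  0.0005 -0.0032]
rz -0.002
[280.23294612 231.29154325]
[280.20445291 203.09378419]
[280.17429846 173.25200764]
```

View pics/w7c.png

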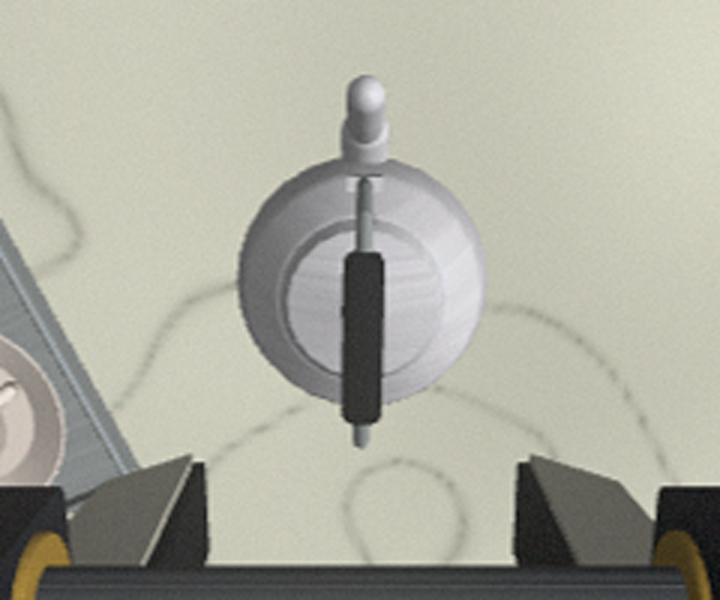

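The kettle's grip runs from (281,174) to (281,231) with the spout straight up in the image, as predicted to within 1 mm. Grasping.

```bash
python3 -m pendant '[0,0.001,0.04,0,0,0,0.06,0,0,0.045,0,0,0,0.06,0,0,0.035,0,0,0,0.06,0,0,0.02,0,0,0,0.06,0,0,0.012,0,0,0,0.06,0,0,0,0,0,0,0.06,0,0,0,0,0,0,0,0,0,0,0,0,0,0,0,0,0,0,0,0,0,0,0,0,0,0,0,0]' 45; python3 -m pendant '[0,0,0,0,0,0,0,0,0,0,0,0,0,0]'; python3 -c "
from h import *
go(.6183,.2662,.124,70)"
```

```text
clock: 25.88
position: [0.6184, 0.2669, 0.1252]
ee_rot: [0.544, 3.094, 0.0]
force: [-0.3, -0.1, -0.4]
width: 0.27
gripper_force: 0.0
clock: 26.12
position: [0.6184, 0.2666, 0.1249]
ee_rot: [0.544, 3.094, -0.0]
force: [0.1, -0.4, 0.1]
width: 0.15
gripper_force: 44.9
t 26.12 pos [0.6184 0.2666 0.1249] yaw 70.1 w 0.014 gf 44.9 F [ 0.1 -0.4  0.1] tilt [ 0.0001 -0.0003]
shift [-0.0001 -0.0004  0.0009]
rz 0.001
```

```bash
python3 -m pendant '[0,0,-0.01,0,0,0,0,0,0,-0.03,0,0,0,0,0,0,-0.04,0,0,0,0,0,0,-0.04,0,0,0,0,0,0,-0.025,0,0,0,0,0,0,0,0,0,0,0]'; python3 - <<'E'
from h import *
p=camera_params("wrist");T=p["T_tool_cam"];M=R.from_rotvec([-2.336,-2.1,.002]).as_matrix()
c=(p["intrinsics"],M@T[:3,:3],np.array([.6254,-.0667,.1589])+M@T[:3,3])
print("trivet",px2w(c,169.7,221.4,.012), "blue saucer",px2w(c,283.7,202.5,.017))
go(.5072,-.0745,.26)
E
```

```text
clock: 26.88
position: [0.6191, 0.2673, 0.2723]
ee_rot: [0.543, 3.091, 0.004]
force: [0.3, 0.2, -3.6]
width: 0.145
gripper_force: 44.9
trivet [ 0.50759975 -0.07720079  0.012     ] blue saucer [ 0.62914517 -0.06797148  0.017     ]
t 26.88 pos [0.6191 0.2673 0.2723] yaw 70.1 w 0.013 gf 44.9 F [ 0.3  0.2 -3.6] tilt [0.0035 0.002 ]
shift [-0.0113 -0.3595  0.0112]
```

```bash
python3 -m pendant '[-0.001,-0.01,0,0,0,0,0,-0.001,-0.025,0,0,0,0,0,-0.001,-0.04,0,0,0,0,0,-0.001,-0.05,0,0,0,0,0,-0.001,-0.05,0,0,0,0,0,-0.001,-0.05,0,0,0,0,0,-0.002,-0.05,0,0,0,0,0,-0.001,-0.04,0,0,0,0,0,-0.001,-0.03,0,0,0,0,0,-0.001,-0.016,0,0,0,0,0]'; python3 -m pendant '[0,0,0,0,0,0,0,0,0,0,0,0,0,0,0,0,0,0,0,0,0,0,0,0,0,0,0,0]'; python3 - <<'E'
from h import *
go(.5077,-.076,.1369)
c=cam("wrist"); im=get_image("wrist"); cv2.imwrite("pics/w8.png",im[:,:,::-1])
im=get_image("scene"); cv2.imwrite("pics/s8.png",im[:,:,::-1])
print(w2px(c,[.5077,-.076,.012]))
E
```

```text
clock: 28.12
position: [0.5037, -0.0782, 0.2688]
ee_rot: [-0.547, -3.091, 0.001]
force: [0.2, -0.6, -4.5]
width: 0.152
gripper_force: 44.9
clock: 28.62
position: [0.5057, -0.0754, 0.2698]
ee_rot: [-0.542, -3.094, -0.0]
force: [0.1, 0.1, -4.4]
width: 0.146
gripper_force: 44.9
t 28.62 pos [ 0.5057 -0.0754  0.2698] yaw 70.1 w 0.013 gf 44.9 F [ 0.1  0.1 -4.4] tilt [-0.0001  0.0001]
shift [-2.100e-03  1.000e-04  1.329e-01]
[279.94479061 182.45254156]
```

View pics/w8.png

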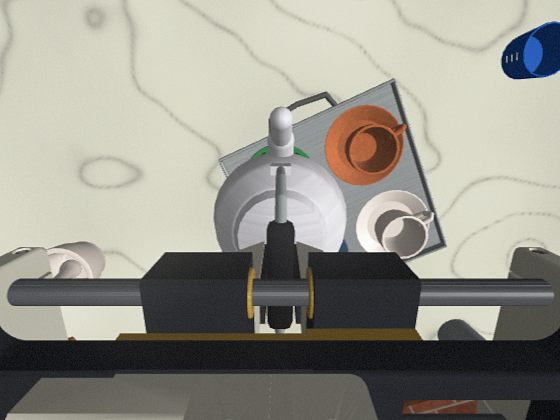

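The wrist view shows the brown cup (372,146) and the white cup (404,235) upright on their saucers. The kettle hangs straight over the trivet with its spout clear. Lowering.

```bash
python3 -m pendant '[-0.002,0,0.03,0,0,0,0,0,0,0.04,0,0,0,0,0,0,0.03,0,0,0,0,0,0,0.015,0,0,0,0,0,0,0.01,0,0,0,0,0,0,0.005,0,0,0,0,0,0,0.0015,0,0,0,0,0,0,0,0,0,0,0,0,0,0,0,0,0,0]'; python3 -c "
from h import *
go(.5077,-.076,.1369)"
```

```text
clock: 29.85
position: [0.5078, -0.0769, 0.1389]
ee_rot: [0.544, 3.093, 0.0]
force: [-0.7, -0.3, -3.8]
width: 0.147
gripper_force: 44.9
t 29.85 pos [ 0.5078 -0.0769  0.1389] yaw 70.1 w 0.014 gf 44.9 F [-0.7 -0.3 -3.8] tilt [0.001  0.0001]
shift [0.0004 0.0008 0.002 ]
```

```bash
python3 -m pendant '[0,0.001,0.001,0,0,0,0,0,0,0.001,0,0,0,0,0,0,0,0,0,0,0]';python3 -m pendant '[0,0,0.001,0,0,0,0,0,0,0,0,0,0,0]'
```

```text
clock: 30.22
position: [0.508, -0.0759, 0.1368]
ee_rot: [0.544, 3.094, 0.0]
force: [-1.8, 0.5, 2.8]
width: 0.15
gripper_force: 44.9
clock: 30.48
position: [0.5082, -0.076, 0.1368]
ee_rot: [0.544, 3.093, 0.001]
force: [-6.3, 0.8, 17.4]
width: 0.145
gripper_force: 44.9
```

```bash
python3 -m pendant '[0,0,-0.001,0,0,0,0.014,0,0,0,0,0,0,0.018,0,0,0,0,0,0,0.03,0,0,0,0,0,0,0.045,0,0,0,0,0,0,0.05,0,0,0,0,0,0,0.05,0,0,-0.02,0,0,0,0.05,0,0,-0.05,0,0,0,0.05,0,0,-0.05,0,0,0,0.05,0,0,0,0,0,0,0.05]'; python3 -c "
from h import *
go(.3,.4,.26)"
```

```text
clock: 31.72
position: [0.5099, -0.0764, 0.2601]
ee_rot: [0.543, 3.087, 0.002]
force: [0.5, 0.5, -1.6]
width: 0.546
gripper_force: 0.0
t 31.73 pos [ 0.5099 -0.0764  0.2601] yaw 70.1 w 0.050 gf 0.0 F [ 0.5  0.5 -1.6] tilt [0.0072 0.0002]
shift [ 0.3598  0.3762 -0.0013]
```

```bash
python3 -m pendant '[0,0,-0.05,0,0,0,0.05,0.04,0.04,0,0,0,0,0.05,0.04,0.04,0,0,0,0,0.05,0.04,0.04,0,0,0,0,0.05,0.04,0.04,0,0,0,0,0.05,0.04,0.04,0,0,0,0,0.05,0.04,0.04,0,0,0,0,0.05,0.04,0.04,0,0,0,0,0.05,0.04,0.04,0,0,0,0,0.05,0,0,0,0,0,0,0.05]'; python3 - <<'E'
from h import *
go(.3,.4,.26)
im=get_image("top"); cv2.imwrite("pics/t9.png",im[:,:,::-1])
im2=get_image("scene"); cv2.imwrite("pics/s9.png",im2[:,:,::-1])
a=cv2.resize(cv2.imread("pics/t9.png")[155:265,235:345],None,fx=4,fy=4,interpolation=cv2.INTER_CUBIC)
b=cv2.resize(cv2.imread("pics/s9.png")[150:290,210:350],(440,440),interpolation=cv2.INTER_CUBIC)
cv2.imwrite("pics/m9.png",np.hstack([a,b[:, :360]]))
c=cam("top")
for n,S in(("w",(.6204,.0552)),("b",(.6296,-.067)),("br",(.4988,.0463)),("t",(.5077,-.076))):
    f=lambda z:((w2px(c,[*S,z])-[235,155]+.4)*4).round(0)
    print(n,"saucer",f(.017),"cup rim",f(.063),"kettle grip",f(.151))
E
```

```text
clock: 32.98
position: [0.3131, 0.3375, 0.3053]
ee_rot: [-0.532, -3.094, 0.0]
force: [-1.1, -1.2, -0.1]
width: 0.546
gripper_force: 0.0
t 32.98 pos [0.3131 0.3375 0.3053] yaw 70.5 w 0.050 gf 0.0 F [-1.1 -1.2 -0.1] tilt [-0.0021  0.0002]
shift [0.0331 0.0546 0.0453]
w saucer [123. 141.] cup rim [121. 125.] kettle grip [116.  91.]
b saucer [288. 131.] cup rim [291. 114.] kettle grip [298.  79.]
br saucer [133. 303.] cup rim [131. 292.] kettle grip [126. 270.]
t saucer [301. 293.] cup rim [305. 282.] kettle grip [313. 258.]
```

View pics/m9.png

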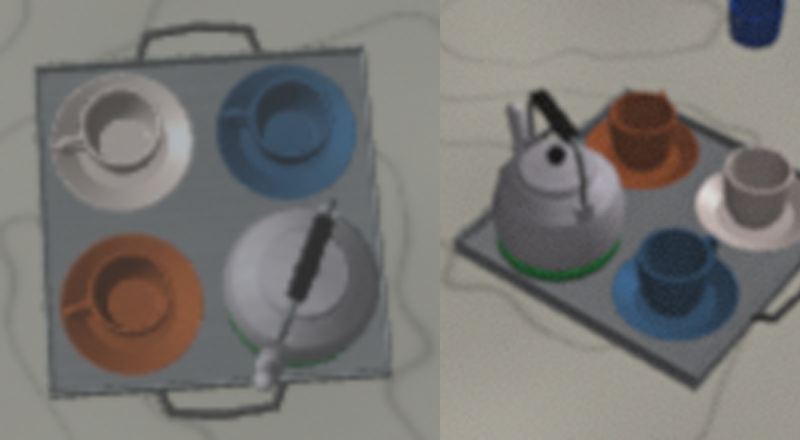

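All three cups stand centred on their own saucers: the rims sit at about (122,125), (290,114) and (132,292) in the crop, as predicted. The kettle is centred on the trivet, and the look-alikes have not moved.

```bash
python3 -c "
from cell import *
print(sign_off())"
```

```text
the job is handed in; nothing more can be done
None
```

The job is handed in after about 33 s on the robot's clock: in the last camera check each cup stood upright in the middle of its own saucer and the kettle upright in the middle of the trivet, with the mortar and measuring cup never touched; sign-off returned no verdict.

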